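Clear the canister, then flip the grooming-kit box open

ROBOT

A 6-joint arm with a two-finger parallel gripper is mounted at the origin on the work surface. World frame = base frame: x ahead of the robot, y to its left, z up, the work surface at z = 0. Lengths are in m, angles in rad, forces in N, time in s.
With the tool pointing down it reaches from about 0.25 to 0.8 m from the base axis. Payload 3.9 kg.
Tool frame: the origin (TCP) lies at the very end of the fingers, on their centre line; the grasp point (between the pads) lies 19 mm behind it; z points along the fingers, y is the direction in which the jaws open and shut (so a half turn about z gives the same grasp; the last joint's range is limited). The gripper opens to 85 mm and grips with 20 to 120 N. Pads are 22 mm wide; open, the fingers measure 114 mm over their backs; the gripper's body (76 mm by 85 mm) begins 54 mm behind the grasp point. The pads swing forward as they close: fully open they stand 13 mm farther back than shut.
Start: joints at [1.118, 0.26, -0.138, 1.173, 0, 1.571], TCP at [0.23, 0.472, 0.231] pointing down, gripper open.
Joint ranges: [-2.78, 2.78], [-0.83, 1.72], [-1.28, 1.37], [-1.9, 2.12], [-1.57, 1.48], [-3.14, 3.14]. Speed limits (rad/s): [2.57, 2.57, 3.14, 3.14, 3.14, 3.14].

INTERFACE

Orientations are given as a unit quaternion [x, y, z, w].
In Python, from plant import bot gives the robot as it stands.
- The arm moves only by the tool apply_moves, never from a script. Its argument "motion" is a list of rows, each a list of 5 numbers: the opening, from 0 (shut) to 1 (fully open), then the shift along the tool's x, y, z in mm, then the turn about the tool's z in rad. A call has 1 to 12 rows; each row is the pose to reach, as a shift and turn from the pose commanded when the call began, along the tool's axes at that moment; what a row does not reach only later rows make up. A row lasts 1/8 s, in which the tool goes at most 62.5 mm and 10.7 degrees, less where a joint would pass 70% of its speed; a pose out of reach is approached as far as the arm can. A call with a gripper value outside its range is refused whole. The fingers move at their own pace and stop on an object; "squeeze" is the grip in N (left out, the last holds). Time passes only in rows, so rows that repeat a pose let the fingers close. It gives the time, the measured TCP pose, the force and the opening at its end, in the units of the state.
- bot.state(): the state, without advancing time (a new reading comes with each control period).
- bot.capture(name): name is "side" or "top" or "wrist"; returns the picture (420x560x3 uint8, red, green, blue); there is no depth.
- bot.camera_info(name): a dict with "vfov" (degrees; the focal length in pixels is half the picture's height over the tangent of half this angle, whatever the lens; pixels are square), "cx", "cy" (the principal point, pixels), "position" and "rotation" of the camera in the world. Camera axes: x right, y up, looking along -z (the intrinsics and any distortion apply to the point x, -y, -z); pixel columns grow to the right and rows downward; lengths in m; the calibration is good to about 2 mm. A picture is of the moment at which its call begins: read the wrist's pose just before it. camera_info takes no time and is no camera call; for the wrist camera it gives the pose at the moment of the call.
- bot.job_done(): hands the job in, once; it reports no verdict.
The state is a dict: "clock": time; "joints": joint angles; "dq": joint speeds; "joint_efforts": joint torques, N m; "tcp_pos": TCP position; "tcp_rot": TCP orientation; "ft_force": force on the tool from outside, world axes, zero at the start; "wrist_torque": the same for the moment, N m; "finger_gap": opening from 0.0 (shut) to 1.0 (fully open).
Only numpy, scipy, OpenCV 4.12 (cv2) and the standard library are available. Lean on these libraries where they do the work, as an engineer would, in place of code of your own. Each camera call takes 0.05 s, during which the arm holds its last target.

TASK

The wooden grooming-kit box must stand open, but the yellow canister is right behind it in the way of the lid: with the box still shut, push the canister along the bench until it stands clear of the lid's swing, beyond either end of the box. Then, with a fingertip under the overhanging front edge, raise the lid and push it over past upright so that it rests leaning back on its hinge stop by itself. Use only light pushes of the fingers: grip or lift nothing off the bench, tip nothing over, do not fling the lid or shove the box along, and leave everything else where it lies.

Things in the scene. Friction and masses are not known exactly. Their poses are not given: they have to be found in the camera images.
- box: wooden kit box, outside 120 (its x) x 200 (its y) x 85 mm high without the lid, about 1.5 kg, loose on the bench. Origin: centre of its underside on the bench; x axis points from the front (towards the robot, where the lid overhangs) to the hinged back; z up.
- lid (a joint): angle of the lid about its hinge at the back, rad: 0 shut, grows as the front edge rises, balance point about 1.50 (just before upright), resting stop 1.95. It falls shut below the balance point and falls open above it, lightly damped; no spring, no catch. The lid weighs about 0.24 kg; 1 to 1.5 N upwards at its front edge lifts it.
- lid_hinge (a point): point on the hinge axis at the middle of the box's back top edge, 85 mm above the bench, 60 mm behind the box's centre, level with the underside of the shut lid. The axis runs along the box's y.
- lid_lip (a point): middle of the lid's front lower edge, 142 mm from the hinge axis, on the underside; it moves with the lid. The lid is a plain wooden board 142 mm (front to back) x 206 x 10 mm; shut, its front edge overhangs the front of the box by 22 mm with nothing under it down to the bench.
- canister: closed yellow plastic canister with ribbed twist cap, an upright cylinder 92 mm across, 122 high, about 0.45 kg, loose, 4 to 8 mm behind the back of the box. Origin: centre of its underside, z up. Pushed in its lower half it slides without tipping. It is clear of the lid when its centre is over 150 mm to either side of the box's centre (box y) or over 145 mm behind it (box x).
- brush: wooden pin brush, lying pins up, 220 mm long and 62 wide; bystander; origin under the neck where head meets handle
- comb: steel flea comb lying flat, 100 x 46 x 6 mm; bystander; origin at its middle
- bone: blue hard-nylon chew bone, 142 mm long, 38 high; bystander; origin under its middle
- dish: small round glass dish, 96 mm across, 32 high; bystander; origin under its centre
- spray: white trigger spray bottle, 68 mm across, 203 high; bystander; origin under its centre
- balm: flat round aluminium screw tin, 71 mm across, 23 high; bystander; origin under its centre
- nippers: plier-type nail nippers lying flat, 135 mm long, 15 high; bystander; origin under the pivot region

How it is judged:
By the outcome, as a careful person would: the job done as asked, in the order asked, and still so for the second after the job is handed in, with the robot touching nothing.
It also fails if it takes over 54 s, if anything falls off the work surface, if the arm or the gripper's body presses on something with over 40 N, if the wrist force passes 120 N, or if a joint passes its speed limit or range.

## Working session

There is one attempt and no reset: what is moved stays moved. The work goes in short steps, Python scripts to look and compute and a tool call to move; the robot and the scene stay as the last step left them, time stands still between calls to the robot, and variables do not carry over. Pictures are saved under pics/ and viewed, and the job is handed in when it is done.

Besides the shell and the picture viewer there is one more tool, called after "Request:" as name([rows], argument=value, ...), one row to a line, values as JSON. apply_moves: Moves the arm, as the interface text tells. Its arguments: {"type":"object","properties":{"motion":{"type":"array","items":{"type":"array","items":{"type":"number"}}},"squeeze":{"type":"number"}},"required":["motion"]}

```bash
ls; mkdir -p pics
python3 - <<'E'
from plant import bot
import cv2
s=bot.state();print(s)
for n in ("top","side","wrist"):
    i=bot.camera_info(n);print(n,i)
    cv2.imwrite(f"pics/{n}0.png",bot.capture(n)[:,:,::-1])
E
```

```text
pics
{'clock': 0.0, 'joints': array([ 1.11799605e+00,  2.60674288e-01, -1.39381980e-01,  1.17269722e+00,
       -2.24465328e-05,  1.57080095e+00]), 'dq': array([ 0.00055902,  0.00187191, -0.0021115 , -0.00063958,  0.00023701,
        0.00074039]), 'joint_efforts': array([-6.41725164e-04, -4.05680037e+01,  2.53921044e+01,  1.87848404e-02,
       -2.87980311e-04,  1.17575743e-05]), 'tcp_pos': array([0.2293861 , 0.4714733 , 0.23046512]), 'tcp_rot': array([ 2.24473122e-01,  9.74479789e-01, -9.56128066e-04, -2.08723965e-04]), 'ft_force': array([0.19690746, 0.49809295, 0.39641738]), 'wrist_torque': array([ 0.02754171,  0.0603514 , -0.01413065]), 'finger_gap': 1.002096445573914}
top {'vfov': 43.929000119917724, 'cx': 279.7611907832044, 'cy': 209.2734383401251, 'position': array([ 0.26216687, -0.0257282 ,  1.39775489]), 'rotation': array([ 0.06153963, -0.05947485, -0.7037109 ,  0.70531311])}
side {'vfov': 43.31311186397984, 'cx': 279.0055539084528, 'cy': 217.71577787826158, 'position': array([ 0.2475905 , -0.97109178,  1.01934397]), 'rotation': array([ 0.38700238, -0.04894271, -0.13952904,  0.91014582])}
wrist {'vfov': 67.36437221402213, 'cx': 277.4698569054745, 'cy': 208.47350790804737, 'position': array([0.16270815, 0.50415185, 0.37336258]), 'rotation': array([-0.12350125, -0.07625306,  0.52431459,  0.83906324])}
```

View pics/top0.png

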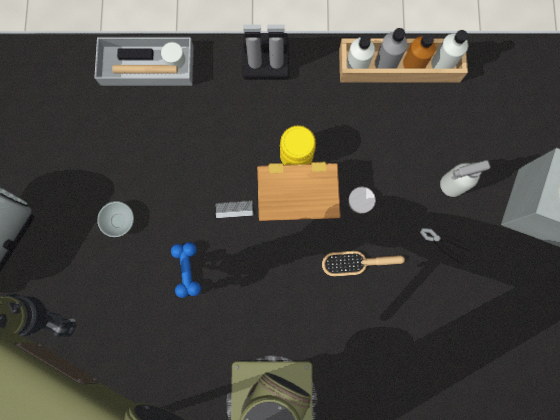

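View pics/side0.png

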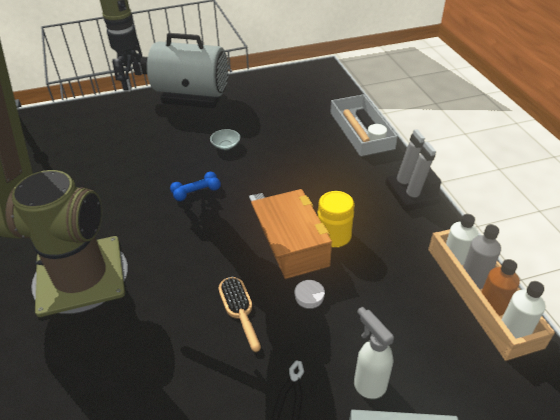

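View pics/wrist0.png

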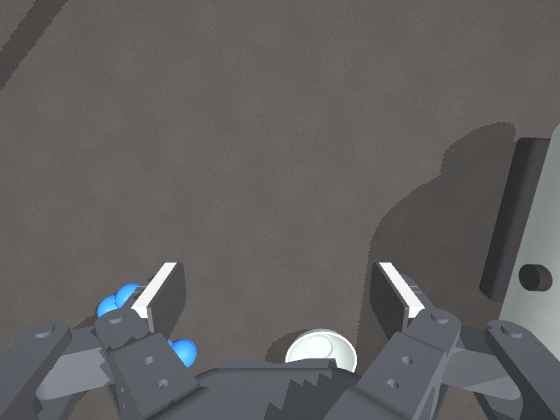

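```bash
cat > h.py <<'E'
import numpy as np, cv2
from scipy.spatial.transform import Rotation as R
def rays(info,px,H=420):
    f=H/2/np.tan(np.radians(info['vfov'])/2)
    px=np.atleast_2d(px).astype(float)
    d=np.c_[(px[:,0]-info['cx'])/f,-(px[:,1]-info['cy'])/f,-np.ones(len(px))]
    return info['position'],R.from_quat(info['rotation']).apply(d)
def onplane(info,px,z):
    p,d=rays(info,px); t=(z-p[2])/d[:,2]; return p+d*t[:,None]
def proj(info,P):
    f=420/2/np.tan(np.radians(info['vfov'])/2)
    c=R.from_quat(info['rotation']).inv().apply(np.atleast_2d(P)-info['position'])
    return np.c_[info['cx']+f*c[:,0]/-c[:,2],info['cy']-f*c[:,1]/-c[:,2]]
E
python3 - <<'E'
from h import *
from plant import bot
ti=bot.camera_info('top');si=bot.camera_info('side')
t=cv2.imread('pics/top0.png');s=cv2.imread('pics/side0.png')
hsv=cv2.cvtColor(t,cv2.COLOR_BGR2HSV)
def big(m,roi):
    z=np.zeros_like(m);x0,y0,x1,y1=roi;z[y0:y1,x0:x1]=m[y0:y1,x0:x1]
    c=max(cv2.findContours(z,0,2)[0],key=cv2.contourArea);return c
mw=cv2.inRange(hsv,(5,80,80),(22,220,255));c=big(mw,(240,150,350,230))
r=cv2.minAreaRect(c);print('lid px',r);b=cv2.boxPoints(r);P=onplane(ti,b,.095);print(P.round(4));print('lid c',P.mean(0),[np.linalg.norm(P[i]-P[i-1]) for i in range(4)])
my=cv2.inRange(hsv,(23,120,100),(35,255,255));c=big(my,(270,110,330,175));print('can bbox',cv2.boundingRect(c))
for nm,p,z in (('comb',(234,209),.006),('balm',(361,200),.023),('brush neck',(366,262),.01),('bone',(186,270),.02),('dish',(116,219),.032),('spraybase',(455,185),0.1),('nippers',(430,235),.01)):
    print(nm,onplane(ti,p,z).round(3))
for n,im,b in (('t',t,(210,110,380,230)),('s',s,(230,170,380,320))):
    x0,y0,x1,y1=b;cv2.imwrite(f'pics/z{n}.png',cv2.resize(im[y0:y1,x0:x1],None,fx=4,fy=4,interpolation=2))
E
```

```text
lid px ((297.91961669921875, 190.53929138183594), (57.216732025146484, 81.70963287353516), 87.91743469238281)
[[ 0.6074  0.0398  0.095 ]
 [ 0.6157 -0.1708  0.095 ]
 [ 0.4664 -0.1736  0.095 ]
 [ 0.4584  0.033   0.095 ]]
lid c [ 0.53698306 -0.06790098  0.095     ] [np.float64(0.14922051811767745), np.float64(0.21079671237172112), np.float64(0.14933139211166446), np.float64(0.20680152498805343)]
can bbox (270, 125, 46, 47)
comb [[0.504 0.103 0.006]]
balm [[ 0.526 -0.24   0.023]]
brush neck [[ 0.361 -0.251  0.01 ]]
bone [[0.338 0.225 0.02 ]]
dish [[0.471 0.413 0.032]]
spraybase [[ 0.55  -0.468  0.1  ]]
nippers [[ 0.433 -0.424  0.01 ]]
```

View pics/zt.png

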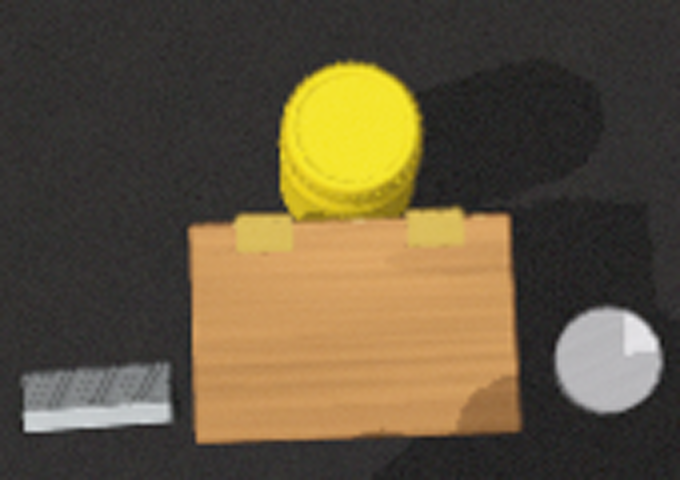

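View pics/zs.png

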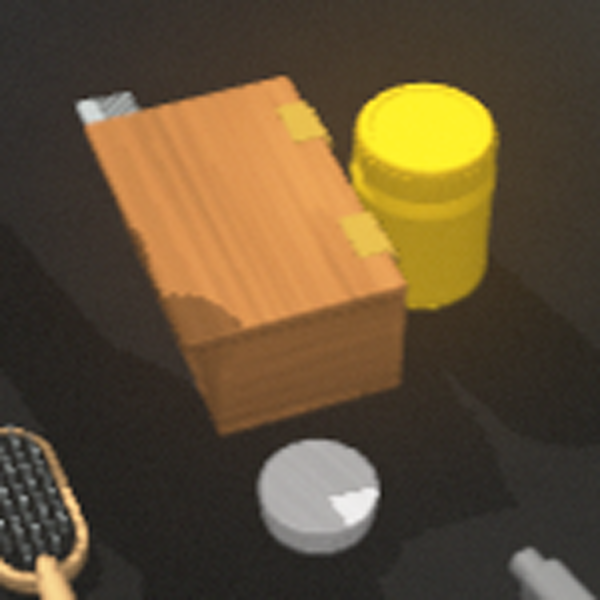

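Run:
```python
from h import *
from plant import bot
ti=bot.camera_info('top');si=bot.camera_info('side')
q=np.array([(190,226),(511,214),(520,430),(197,443)])/4+np.array([210,110])-.375
P=onplane(ti,q,.095);print('top lid corners BL?',P.round(4)[:,:2]);print([round(np.linalg.norm(P[i]-P[i-1]),4) for i in range(4)])
# side: back-left(288,76), back-right(405,290), front-right(195,347), front-left(86,124)
q=np.array([(288,76),(405,290),(195,347),(86,124)])/4+np.array([230,170])-.375
S=onplane(si,q,.095);print('side',S.round(4)[:,:2]);print([round(np.linalg.norm(S[i]-S[i-1]),4) for i in range(4)])
for M in (P,S,(P+S)/2):
    yv=M[0]-M[1]+M[3]-M[2];a=np.arctan2(yv[1],yv[0])-np.pi/2
    c=M.mean(0);print('yaw',np.degrees(a),'lidc',c)
    x=np.array([np.cos(a),np.sin(a)]);print(' hinge~',c[:2]+x*.071,'lip',c[:2]-x*.071,'boxc',c[:2]+x*.011)
# canister
f=lambda z,o:np.array(z)/4+np.array(o)-.375
print('can top', onplane(ti,f((352,128),(210,110)),.122))
print('can side', onplane(si,f((425,132),(230,170)),.122))
```

```text
top lid corners BL? [[ 0.6003  0.037 ]
 [ 0.6086 -0.1698]
 [ 0.4677 -0.1732]
 [ 0.459   0.0311]]
[np.float64(0.1414), np.float64(0.207), np.float64(0.1409), np.float64(0.2046)]
side [[ 0.5992  0.0345]
 [ 0.6029 -0.172 ]
 [ 0.4702 -0.1769]
 [ 0.4591  0.0305]]
[np.float64(0.1401), np.float64(0.2065), np.float64(0.1329), np.float64(0.2077)]
yaw 2.3790422033545093 lidc [ 0.53391538 -0.06873897  0.095     ]
 hinge~ [ 0.60485418 -0.06579174] lip [ 0.46297658 -0.07168619] boxc [ 0.5449059  -0.06828236]
yaw 2.0548017554775746 lidc [ 0.53284687 -0.07099302  0.095     ]
 hinge~ [ 0.60380122 -0.06844729] lip [ 0.46189253 -0.07353875] boxc [ 0.5438398  -0.07059861]
yaw 2.2164154755044376 lidc [ 0.53338113 -0.06986599  0.095     ]
 hinge~ [ 0.60432801 -0.06712013] lip [ 0.46243424 -0.07261185] boxc [ 0.5443729  -0.06944058]
can top [[ 0.6576388  -0.06670849  0.122     ]]
can side [[ 0.65316458 -0.0723154   0.122     ]]
```

Request:
apply_moves([
  [0.5,-30,-17,0,0.05],
  [0.5,-80,-45,0,0.14],
  [0.5,-135,-76,0,0.24],
  [0.5,-190,-107,0,0.34],
  [0.5,-245,-138,0,0.44],
  [0.5,-300,-169,0,0.54],
  [0.5,-355,-200,0,0.64],
  [0.5,-410,-231,0,0.74],
  [0.5,-465,-262,0,0.84],
  [0.5,-520,-292,0,0.94],
  [0.5,-575,-323,0,1.03],
  [0.5,-625,-351,0,1.118],
])

```text
clock: 1.65
tcp_pos: [0.6389, -0.1188, 0.231]
tcp_rot: [0.708, 0.706, 0.0, -0.0]
ft_force: [1.4, 0.7, -0.1]
finger_gap: 0.501
```

Request:
apply_moves([
  [0.5,-20,12,0,0],
  [0.5,-34,22,0,0],
  [0.5,-34,22,30,0],
  [0.5,-34,22,70,0],
  [0.5,-34,22,95,0],
  [0.5,-34,22,95,0],
])

```text
clock: 2.4
tcp_pos: [0.6579, -0.1505, 0.1333]
tcp_rot: [0.707, 0.707, -0.002, -0.003]
ft_force: [-0.5, -0.3, 0.1]
finger_gap: 0.5
```

Run:
```python
from plant import bot
import cv2
for n in ("top","side","wrist"):
    cv2.imwrite(f"pics/{n}1.png",bot.capture(n)[:,:,::-1])
print(bot.state())
```

```text
{'clock': 2.55, 'joints': array([-2.24726941e-01,  5.67190429e-01,  1.05372204e-01,  1.10699725e+00,
       -2.54216008e-05,  1.34598388e+00]), 'dq': array([ 0.00056843, -0.01012708,  0.01216438, -0.00264312,  0.0008471 ,
        0.00073437]), 'joint_efforts': array([-1.88790372e-02, -5.54042637e+01,  2.42490417e+01,  5.28523175e-02,
       -9.10079052e-04,  1.16815858e-06]), 'tcp_pos': array([ 0.66099137, -0.15110307,  0.13759941]), 'tcp_rot': array([7.07076212e-01, 7.07136655e-01, 5.15862313e-04, 8.45570390e-04]), 'ft_force': array([ 1.10869828, -0.0886473 ,  0.86523436]), 'wrist_torque': array([ 0.00321858,  0.00371365, -0.00825906]), 'finger_gap': 0.5022380731564554}
```

View pics/top1.png

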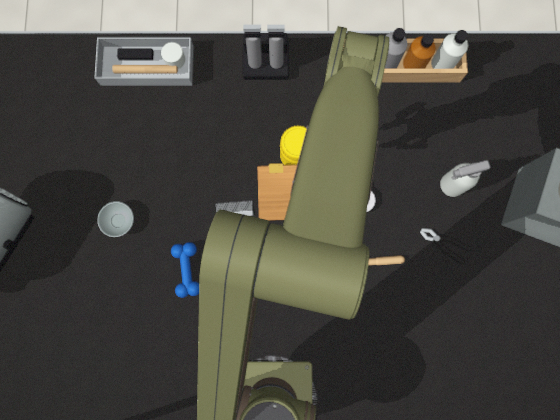

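View pics/side1.png

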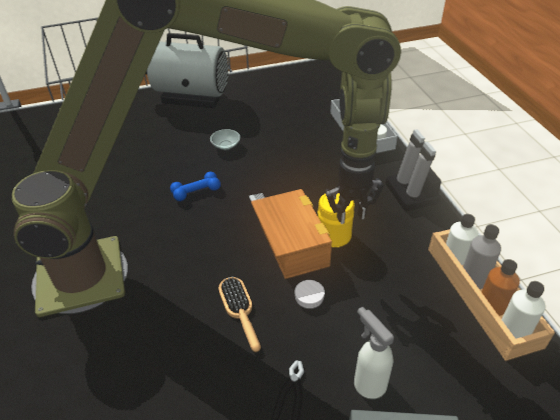

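View pics/wrist1.png

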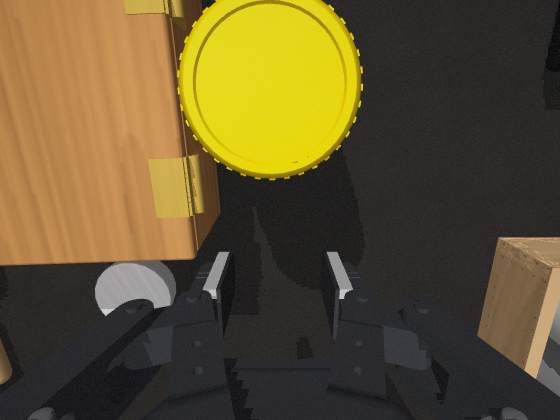

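Run:
```python
from h import *
from plant import bot
i=bot.camera_info('wrist');print(i)
print(onplane(i,[(271,86),(271,178),(180,86),(362,86)],.120).round(4))
print(onplane(i,[(183,20),(197,258)],.095).round(4))
print(proj(i,[[.661,-.151,.1376],[.661,-.114,.12]]))
```

```text
{'vfov': 67.36437221402213, 'cx': 277.4698569054745, 'cy': 208.47350790804737, 'position': array([ 0.65961913, -0.07753858,  0.28037897]), 'rotation': array([-1.45231907e-01, -9.34942508e-04, -7.24556149e-04,  9.89396935e-01])}
[[ 0.6569 -0.0648  0.12  ]
 [ 0.6566 -0.1092  0.12  ]
 [ 0.6136 -0.0648  0.12  ]
 [ 0.7002 -0.0648  0.12  ]]
[[ 0.6109 -0.0307  0.095 ]
 [ 0.6081 -0.1664  0.095 ]]
[[279.80914802 267.009295  ]
 [279.56820968 187.02631271]]
```

Request:
apply_moves([
  [0.5,0,-2,25,0],
  [0.5,0,-2,55,0],
  [0.5,0,-2,78,0],
  [0.5,0,-2,82,0],
  [0.5,0,-2,82,0],
  [0.5,5,-2,82,0],
  [0.5,12,-2,82,0],
  [0.5,18,-2,82,0],
  [0.5,24,-2,82,0],
])

```text
clock: 3.68
tcp_pos: [0.6582, -0.1263, 0.0545]
tcp_rot: [0.707, 0.707, 0.0, 0.0]
ft_force: [-0.2, -1.1, -0.2]
finger_gap: 0.5
```

Run:
```python
from plant import bot
import cv2
for n in ("side","wrist"):
    cv2.imwrite(f"pics/{n}2.png",bot.capture(n)[:,:,::-1])
s=bot.state();print(s['tcp_pos'],s['ft_force'])
```

```text
[ 0.65808097 -0.12600588  0.05434066] [ 0.03835291 -0.03955866  0.77755547]
```

View pics/wrist2.png

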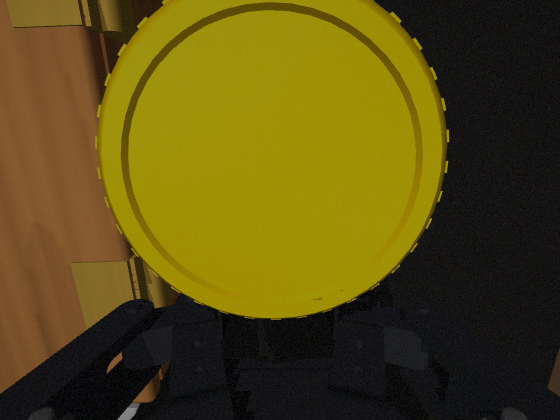

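View pics/side2.png

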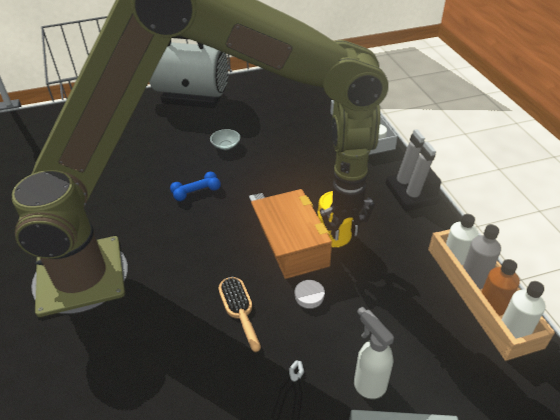

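Request:
apply_moves([
  [0.5,3,0,0,0],
  [0.5,7,0,0,0],
  [0.5,11,0,0,0],
  [0.5,16,0,0,0],
  [0.5,22,0,0,0],
  [0.5,28,0,0,0],
  [0.5,34,0,0,0],
  [0.5,40,0,0,0],
])

```text
clock: 4.78
tcp_pos: [0.6582, -0.0865, 0.0544]
tcp_rot: [0.707, 0.707, 0.0, 0.0]
ft_force: [0.1, -2.7, 1.7]
finger_gap: 0.506
```

Run:
```python
from plant import bot
import cv2
for n in ("side","wrist"):
    cv2.imwrite(f"pics/{n}3.png",bot.capture(n)[:,:,::-1])
s=bot.state();print(s['tcp_pos'],s['ft_force'])
```

```text
[ 0.65798166 -0.08581317  0.05413869] [-0.04043675 -1.96297684  0.36579803]
```

View pics/wrist3.png

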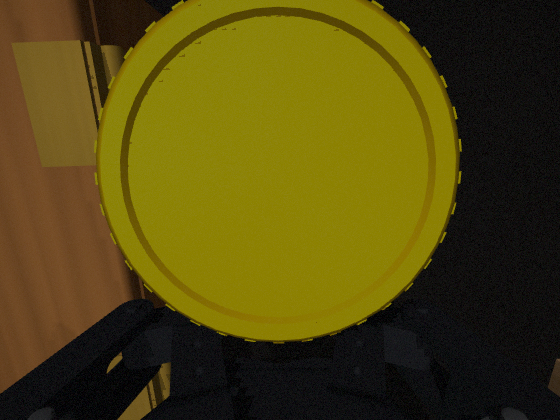

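View pics/side3.png

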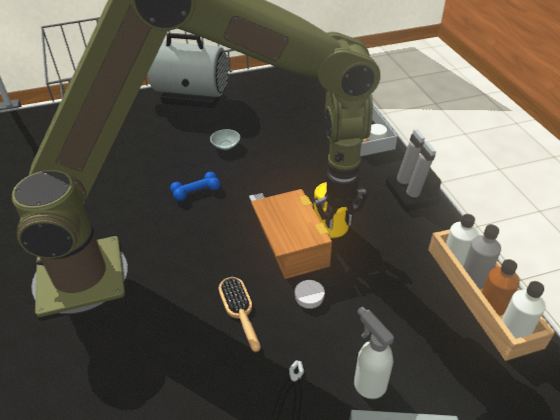

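Run:
```python
from h import *
from plant import bot
i=bot.camera_info('wrist')
for n,dy in (('2',-.0402),('3',0)):
    im=cv2.imread(f'pics/wrist{n}.png');hsv=cv2.cvtColor(im,cv2.COLOR_BGR2HSV)
    m=cv2.inRange(hsv,(25,150,120),(35,255,255))
    c=max(cv2.findContours(m,0,2)[0],key=cv2.contourArea)[:,0]
    c=c[(c[:,1]>5)]
    for z in (.116,.119,.122,.125):
        P=onplane(i,c,z)[:,:2]
        A=np.c_[2*P,np.ones(len(P))];s=np.linalg.lstsq(A,(P**2).sum(1),rcond=None)[0]
        r=np.sqrt(s[2]+s[0]**2+s[1]**2);print(n,z,s[0],s[1]+dy,r, np.std(np.hypot(*(P-s[:2]).T)-r))
im=cv2.imread('pics/side3.png')[150:270,280:400];cv2.imwrite('pics/zs3.png',cv2.resize(im,None,fx=5,fy=5,interpolation=2))
```

```text
2 0.116 0.6549858280416976 -0.06656076391481529 0.044170528309451375 0.0003533114697071888
2 0.119 0.655057009878229 -0.0660449225150611 0.04253559113114299 0.00034023392503087574
2 0.122 0.6551281917147617 -0.06552908111530602 0.040900653952848746 0.00032715638035455525
2 0.125 0.655199373551293 -0.06501323971555094 0.03926571677455405 0.000314078835678241
3 0.116 0.6566961611317739 -0.03116516337904357 0.046707672797299996 0.0004194896368175673
3 0.119 0.6567040363413926 -0.03047149093211593 0.04497882522198357 0.000403962559614894
3 0.122 0.6567119115510115 -0.029777818485187457 0.043249977646672044 0.0003884354824122195
3 0.125 0.6567197867606306 -0.029084146038259207 0.04152113007136079 0.0003729084052095456
```

View pics/zs3.png

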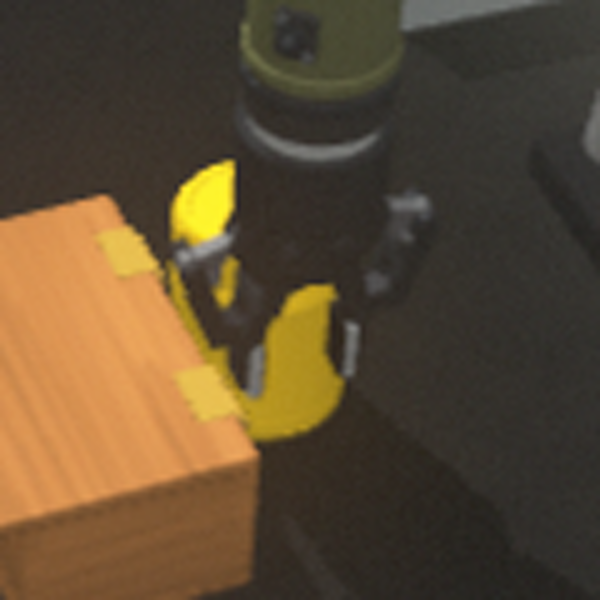

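Request:
apply_moves([
  [0.5,-2,0,0,0],
  [0.5,-5,0,0,0],
  [0.5,-10,0,0,0],
  [0.5,-10,0,0,0],
])

```text
clock: 5.38
tcp_pos: [0.6581, -0.0976, 0.0543]
tcp_rot: [0.707, 0.707, -0.0, -0.0]
ft_force: [-0.5, -1.1, 1.2]
finger_gap: 0.506
```

```bash
cat > can.py <<'E'
from h import *
from plant import bot
import sys
k=sys.argv[1]
i=bot.camera_info('wrist');s=bot.state();im=bot.capture('wrist')[:,:,::-1].copy();cv2.imwrite(f'pics/wrist{k}.png',im)
cv2.imwrite(f'pics/side{k}.png',bot.capture('side')[:,:,::-1])
hsv=cv2.cvtColor(im,cv2.COLOR_BGR2HSV)
m=cv2.inRange(hsv,(25,150,70),(35,255,255))
c=max(cv2.findContours(m,0,2)[0],key=cv2.contourArea)[:,0]
c=c[(c[:,1]>5)]
for z in (.116,.122):
    P=onplane(i,c,z)[:,:2]
    A=np.c_[2*P,np.ones(len(P))];q=np.linalg.lstsq(A,(P**2).sum(1),rcond=None)[0]
    r=np.sqrt(q[2]+q[0]**2+q[1]**2);print(z,q[:2],'r',r, np.std(np.hypot(*(P-q[:2]).T)-r))
print(s['clock'],s['tcp_pos'],s['ft_force'])
E
python3 can.py 4
```

```text
0.116 [ 0.6564977  -0.03992616] r 0.04451916323063648 0.0004574300516985458
0.122 [ 0.65653973 -0.03875467] r 0.041224303778458905 0.00042357569280734435
5.375 [ 0.65805097 -0.09760911  0.0542517 ] [-0.49304315 -1.14510361  1.18271211]
```

View pics/wrist4.png

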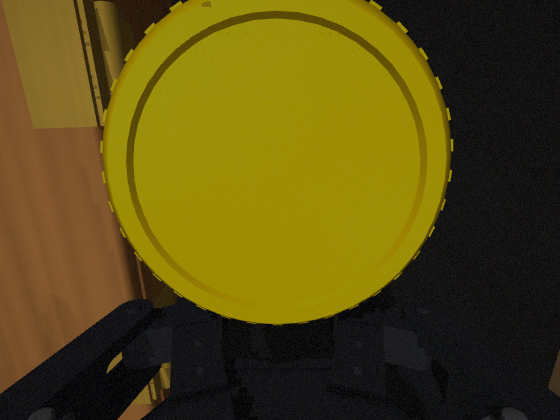

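Request:
apply_moves([
  [0.64,0,3,1,0],
  [0.64,0,5,1,0],
  [0.64,4,5,1,0],
  [0.64,8,5,1,0],
  [0.64,11,5,1,0],
  [0.64,14,5,1,0],
  [0.64,17,5,1,0],
  [0.64,20,5,1,0],
])

```text
clock: 6.48
tcp_pos: [0.663, -0.077, 0.0534]
tcp_rot: [0.707, 0.707, -0.0, 0.0]
ft_force: [-1.4, -3.8, 2.1]
finger_gap: 0.64
```

```bash
python3 can.py 5
```

```text
0.116 [ 0.6599992  -0.02442237] r 0.04783090516758583 0.0005661416403078268
0.122 [ 0.66014454 -0.02284971] r 0.044251420103425775 0.0005237737290467209
6.475 [ 0.66298375 -0.07699723  0.05339305] [-1.4118688  -3.81247451  2.08561263]
```

View pics/wrist5.png

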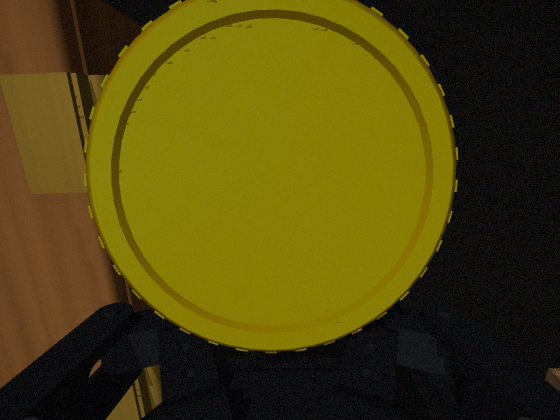

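Run:
```python
from h import *
from plant import bot
i=bot.camera_info('wrist');s=bot.state()
# current cam relative to tcp; pose1 cam
i1=dict(i);i1['position']=np.array([0.65961913,-0.07753858,0.28037897]);i1['rotation']=np.array([-1.45231907e-01,-9.34942508e-04,-7.24556149e-04,9.89396935e-01])
for z in (.13,.1376,.144,.15):
  for x in (-.0213,-.0358,.0213,.0358):
    print(z,x,proj(i1,[[.661+x,-.151+.011,z],[.661+x,-.151-.011,z]]).round(0).tolist())
im=cv2.imread('pics/wrist1.png')[230:400,150:400];cv2.imwrite('pics/zw1.png',cv2.resize(im,None,fx=3,fy=3,interpolation=2))
```

```text
0.13 -0.0213 [[238.0, 241.0], [240.0, 279.0]]
0.13 -0.0358 [[210.0, 241.0], [213.0, 279.0]]
0.13 0.0213 [[321.0, 241.0], [320.0, 279.0]]
0.13 0.0358 [[349.0, 241.0], [347.0, 279.0]]
0.1376 -0.0213 [[236.0, 247.0], [238.0, 287.0]]
0.1376 -0.0358 [[207.0, 247.0], [210.0, 287.0]]
0.1376 0.0213 [[323.0, 247.0], [321.0, 286.0]]
0.1376 0.0358 [[353.0, 247.0], [350.0, 286.0]]
0.144 -0.0213 [[235.0, 252.0], [237.0, 293.0]]
0.144 -0.0358 [[204.0, 252.0], [207.0, 293.0]]
0.144 0.0213 [[325.0, 252.0], [323.0, 293.0]]
0.144 0.0358 [[356.0, 252.0], [353.0, 293.0]]
0.15 -0.0213 [[233.0, 258.0], [235.0, 300.0]]
0.15 -0.0358 [[201.0, 258.0], [204.0, 300.0]]
0.15 0.0213 [[327.0, 258.0], [325.0, 300.0]]
0.15 0.0358 [[359.0, 258.0], [356.0, 300.0]]
```

View pics/zw1.png

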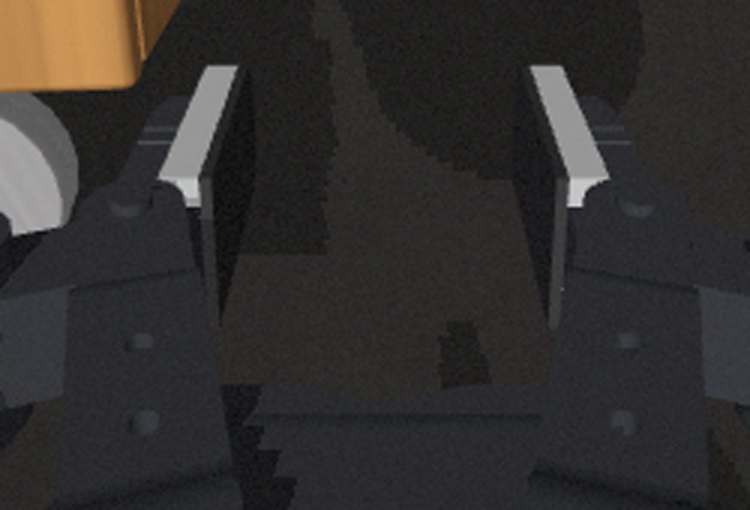

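Request:
apply_moves([
  [0.64,-5,0,0,0],
  [0.64,-12,0,0,0],
  [0.3,-16,0,0,0],
  [0.15,-16,0,0,0],
  [0.15,-16,0,0,0],
  [0.15,-16,0,0,0],
])

```text
clock: 7.32
tcp_pos: [0.6633, -0.093, 0.0535]
tcp_rot: [0.707, 0.707, 0.0, 0.0]
ft_force: [-0.2, -1.5, 0.3]
finger_gap: 0.145
```

```bash
python3 can.py 6
```

```text
0.116 [ 0.66232218 -0.03632367] r 0.04316652977349074 0.0026077427671806724
0.122 [ 0.66231154 -0.03506154] r 0.03994109783796371 0.002412890485909505
7.325 [ 0.66331955 -0.09299555  0.05348551] [-0.22746912 -1.46422543  0.29750683]
```

View pics/wrist6.png

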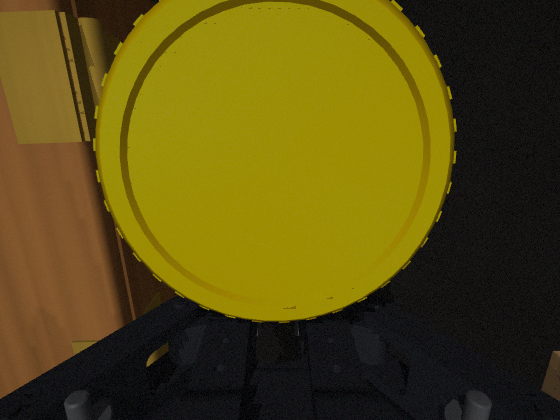

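View pics/side6.png

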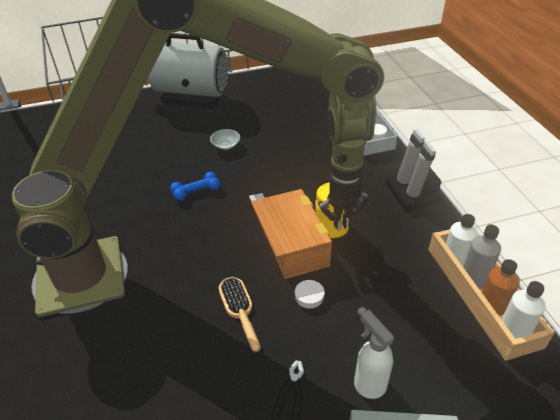

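```bash
cat > can.py <<'E'
from h import *
from plant import bot
import sys
def fit(im,i):
    hsv=cv2.cvtColor(im,cv2.COLOR_BGR2HSV)
    m=cv2.inRange(hsv,(25,200,70),(35,255,255))
    m=cv2.morphologyEx(m,cv2.MORPH_OPEN,np.ones((15,15)))
    c=max(cv2.findContours(m,0,1)[0],key=cv2.contourArea)
    c=cv2.convexHull(c)[:,0].astype(float)
    # densify
    c=np.array([a+(b-a)*t for a,b in zip(c,np.roll(c,-1,0)) if np.linalg.norm(a-b)<30 for t in np.linspace(0,1,4)])
    c=c[(c[:,1]>4)&(c[:,1]<415)]
    P=onplane(i,c,.122)[:,:2];k=np.ones(len(P),bool)
    for _ in range(8):
        A=np.c_[2*P[k],np.ones(k.sum())];q=np.linalg.lstsq(A,(P[k]**2).sum(1),rcond=None)[0]
        r=np.sqrt(q[2]+q[0]**2+q[1]**2);e=np.abs(np.hypot(*(P-q[:2]).T)-r);k=e<max(.0008,1.5*np.median(e))
    return q[:2],r,k.mean(),e[k].max()
if __name__=='__main__':
    k=sys.argv[1]
    i=bot.camera_info('wrist');s=bot.state();im=bot.capture('wrist')[:,:,::-1].copy();cv2.imwrite(f'pics/wrist{k}.png',im)
    print(fit(im,i));print(s['clock'],s['tcp_pos'],s['ft_force'])
E
python3 - <<'E'
from can import *
i=bot.camera_info('wrist');s=bot.state()['tcp_pos'];off=i['position']-s
for n,p in (('2',[ 0.65808097,-0.12600588,0.05434066]),('3',[ 0.65798166,-0.08581317,0.05413869]),('4',[0.65805097,-0.09760911,0.0542517]),('5',[0.66298375,-0.07699723,0.05339305]),('6',[0.66331955,-0.09299555,0.05348551])):
    j=dict(i);j['position']=np.array(p)+off;print(n,fit(cv2.imread(f'pics/wrist{n}.png'),j))
E
```

```text
2 (array([ 0.65817372, -0.06813037]), np.float64(0.03765733817721131), np.float64(0.7031963470319634), np.float64(0.0007647082035452876))
3 (array([ 0.66010842, -0.03093132]), np.float64(0.03991419162656648), np.float64(0.5947136563876652), np.float64(0.0007991556392327806))
4 (array([ 0.65645468, -0.039042  ]), np.float64(0.0410505217344294), np.float64(1.0), np.float64(0.0007254166138697879))
5 (array([ 0.66018241, -0.02296641]), np.float64(0.04412761298648347), np.float64(1.0), np.float64(0.0007044414115380815))
6 (array([ 0.66404017, -0.03470476]), np.float64(0.03833175184514605), np.float64(0.592436974789916), np.float64(0.0007771472077641312))
```

Request:
apply_moves([
  [0.1,0,0,3,0],
  [0.1,3,0,3,0],
  [0.1,6,0,3,0],
  [0.1,9,0,3,0],
  [0.1,12,0,3,0],
  [0.1,15,0,3,0],
])

```text
clock: 8.18
tcp_pos: [0.6631, -0.0777, 0.0503]
tcp_rot: [0.707, 0.707, -0.0, -0.0]
ft_force: [-0.2, -1.6, 0.4]
finger_gap: 0.098
```

```bash
python3 can.py 7
```

```text
(array([ 0.66181857, -0.01794157]), np.float64(0.042596189984799984), np.float64(1.0), np.float64(0.0004506970396188012))
8.175 [ 0.66310429 -0.07771005  0.05027555] [-0.2161735  -1.64792112  0.40287322]
```

Request:
apply_moves([
  [0.1,-6,0,0,0],
  [0.1,-12,0,0,0],
  [0.1,-12,0,-10,0],
  [0.1,-12,0,-20,0],
  [0.1,-12,0,-20,0],
])

```text
clock: 8.85
tcp_pos: [0.6644, -0.09, 0.0721]
tcp_rot: [0.707, 0.707, 0.001, 0.001]
ft_force: [0.2, 1.3, 0.5]
finger_gap: 0.097
```

```bash
python3 can.py 8; python3 -c "
from plant import bot;import cv2;cv2.imwrite('pics/side8.png',bot.capture('side')[:,:,::-1])"
```

```text
(array([ 0.66104662, -0.02271733]), np.float64(0.041632109853845016), np.float64(1.0), np.float64(0.0006854846777261947))
8.85 [ 0.66440689 -0.08998946  0.0721196 ] [0.15016834 1.33949087 0.52479106]
```

View pics/wrist8.png

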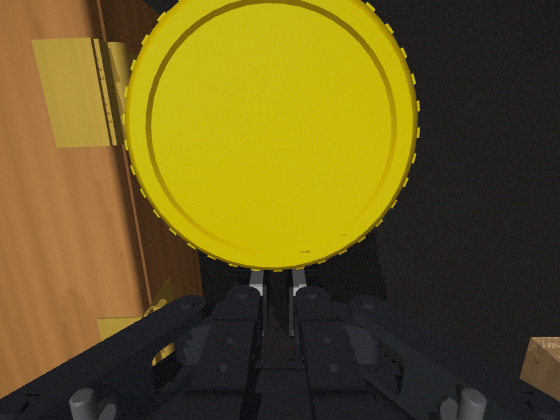

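View pics/wrist7.png

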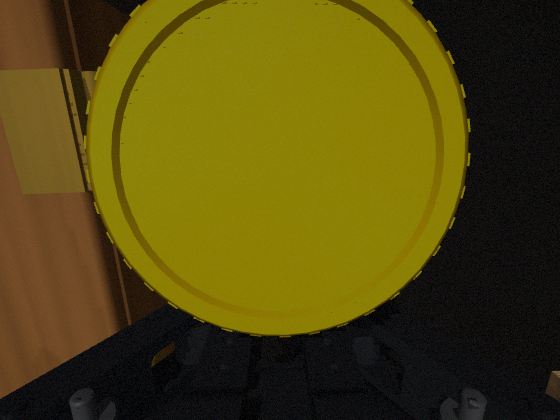

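Request:
apply_moves([
  [0.1,0,-2,12,0],
  [0.1,2,-2,21.5,0],
  [0.1,6,-2,21.5,0],
  [0.1,10,-2,21.5,0],
  [0.1,14,-2,21.5,0],
  [0.1,18,-2,21.5,0],
  [0.1,22,-2,21.5,0],
  [0.1,26,-2,21.5,0],
  [0.1,30,-2,21.5,0],
  [0.1,34,-2,21.5,0],
  [0.1,38,-2,21.5,0],
  [0.1,42,-2,21.5,0],
])

```text
clock: 10.45
tcp_pos: [0.6611, -0.0477, 0.0488]
tcp_rot: [0.707, 0.707, -0.0, -0.0]
ft_force: [0.3, -2.5, 1.4]
finger_gap: 0.103
```

```bash
python3 can.py 9; python3 -c "
from plant import bot;import cv2;cv2.imwrite('pics/side9.png',bot.capture('side')[:,:,::-1])"
```

```text
(array([0.66356788, 0.01126306]), np.float64(0.03922705891171626), np.float64(0.6531531531531531), np.float64(0.0007956186374504723))
10.45 [ 0.66107425 -0.04769836  0.0487967 ] [ 0.3336578  -2.48076368  1.35158785]
```

View pics/side9.png

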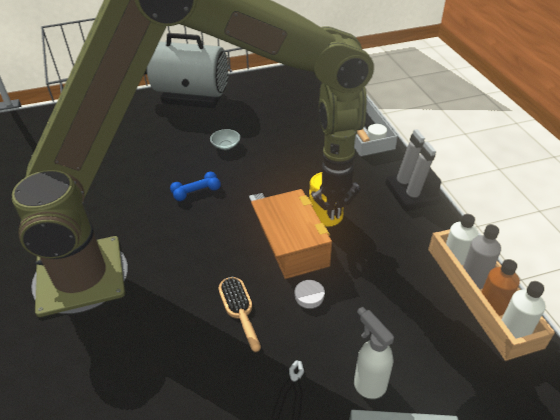

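Request:
apply_moves([
  [0.1,4,0,-1.5,0],
  [0.1,8,0,-1.5,0],
  [0.1,12,0,-1.5,0],
  [0.1,16,0,-1.5,0],
  [0.1,20,0,-1.5,0],
  [0.1,24,0,-1.5,0],
  [0.1,28,0,-1.5,0],
  [0.1,32,0,-1.5,0],
  [0.1,36,0,-1.5,0],
  [0.1,40,0,-1.5,0],
  [0.1,44,0,-1.5,0],
  [0.1,48,0,-1.5,0],
])

```text
clock: 12.05
tcp_pos: [0.6611, 0.0004, 0.0503]
tcp_rot: [0.707, 0.707, -0.0, -0.0]
ft_force: [0.3, -0.2, -0.7]
finger_gap: 0.102
```

```bash
python3 can.py 10
```

```text
(array([0.6631755 , 0.05975677]), np.float64(0.039579833914774126), np.float64(0.6852791878172588), np.float64(0.0007895456745251953))
12.05 [6.61095235e-01 3.56015889e-04 5.03057252e-02] [ 0.25417928 -0.20380003 -0.74449103]
```

View pics/wrist10.png

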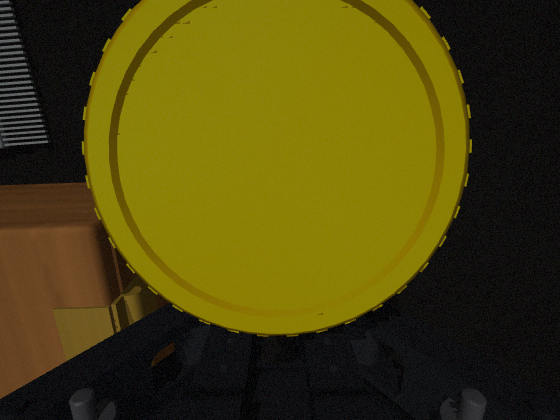

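Request:
apply_moves([
  [0.1,5,0,0,0],
  [0.1,10,0,0,0],
  [0.1,15,0,0,0],
  [0.1,20,0,0,0],
  [0.1,25,0,0,0],
  [0.1,30,0,0,0],
  [0.1,35,0,0,0],
  [0.1,40,0,0,0],
  [0.1,45,0,0,0],
  [0.1,50,0,0,0],
  [0.1,54,0,0,0],
  [0.1,57,0,0,0],
])

```text
clock: 13.6
tcp_pos: [0.6611, 0.0573, 0.0503]
tcp_rot: [0.707, 0.707, -0.0, 0.0]
ft_force: [0.0, -1.4, -1.0]
finger_gap: 0.103
```

Request:
apply_moves([
  [0.0,-3,0,0,0],
  [0.0,-8,0,0,0],
  [0.0,-20,0,0,0],
  [0.0,-30,0,-15,0],
  [0.0,-30,0,-60,0],
  [0.0,-30,0,-110,0],
  [0.0,-40,-30,-150,0],
  [0.0,-55,-85,-155,0],
  [0.0,-70,-140,-155,0],
  [0.0,-80,-195,-155,0],
  [0.0,-90,-250,-155,0],
])

```text
clock: 14.98
tcp_pos: [0.4096, -0.0337, 0.2065]
tcp_rot: [0.707, 0.707, 0.001, 0.001]
ft_force: [-0.1, -0.7, 1.1]
finger_gap: -0.006
```

Run:
```python
from plant import bot
import cv2
for n in ("top","side","wrist"):
    cv2.imwrite(f"pics/{n}11.png",bot.capture(n)[:,:,::-1])
s=bot.state();print(s['clock'],s['tcp_pos'],s['ft_force'],s['joints'])
```

```text
15.125 [ 0.40799454 -0.03353864  0.20619797] [ 0.96434986 -0.3660557  -0.21978567] [-8.21031400e-02  7.66328107e-02 -4.35417599e-01  1.05897464e+00
  1.07197708e-04  1.49043830e+00]
```

View pics/top11.png

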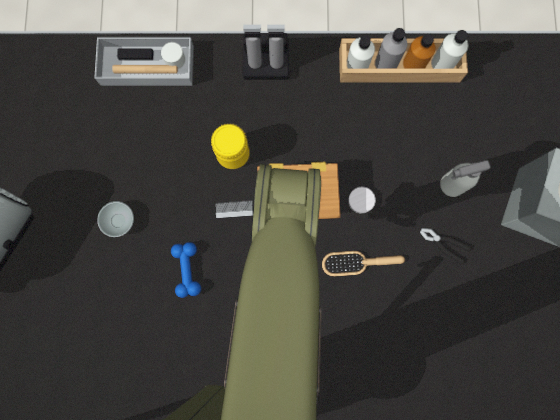

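View pics/side11.png

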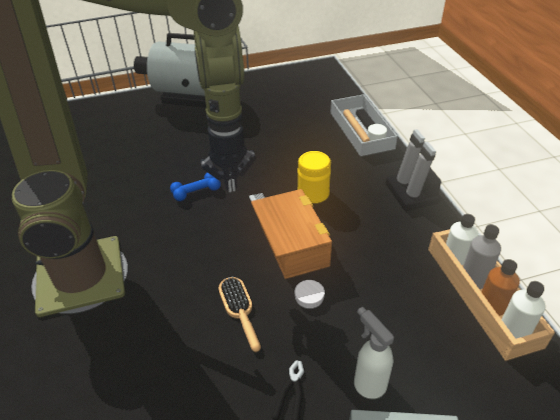

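View pics/wrist11.png

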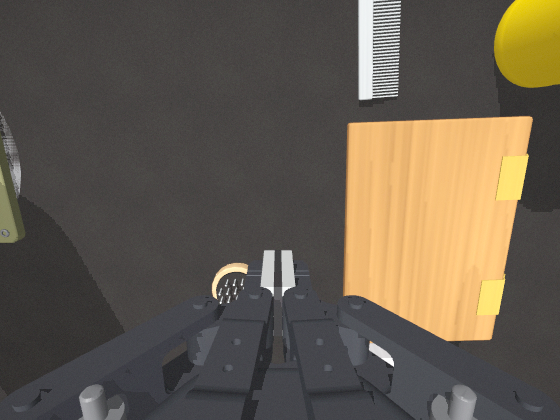

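Run:
```python
from h import *
from plant import bot
i=bot.camera_info('wrist');t=bot.camera_info('top')
print(onplane(i,[(347.5,124),(346,200),(345,290),(531,117),(492,341)],.095).round(4))
im=cv2.imread('pics/top11.png');z=im[100:240,200:360];cv2.imwrite('pics/zt11.png',cv2.resize(z,None,fx=5,fy=5,interpolation=2))
```

```text
[[ 0.4616  0.0324  0.095 ]
 [ 0.4641 -0.0289  0.095 ]
 [ 0.4682 -0.1139  0.095 ]
 [ 0.6034  0.0372  0.095 ]
 [ 0.613  -0.1699  0.095 ]]
```

View pics/zt11.png

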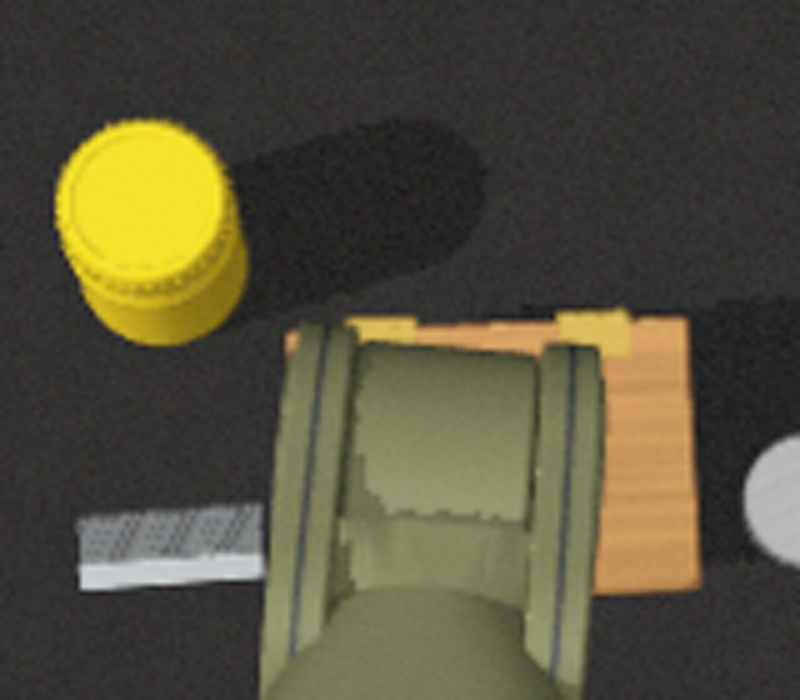

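Request:
apply_moves([
  [0.0,-10,3,0,-0.17],
  [0.0,-20,6,0,-0.35],
  [0.0,-30,9,0,-0.53],
  [0.0,-40,12,0,-0.71],
  [0.0,-40,12,0,-0.89],
  [0.0,-40,12,20,-1.07],
  [0.0,-40,12,50,-1.25],
  [0.0,-40,12,85,-1.43],
  [0.0,-40,12,120,-1.61],
  [0.0,-40,12,138,-1.61],
  [0.0,-40,12,138,-1.61],
])

```text
clock: 16.5
tcp_pos: [0.4238, -0.0731, 0.0668]
tcp_rot: [-0.02, 1.0, 0.0, -0.0]
ft_force: [-0.5, -0.7, -0.2]
finger_gap: -0.003
```

Run:
```python
from plant import bot
import cv2
for n in ("side","wrist"):
    cv2.imwrite(f"pics/{n}12.png",bot.capture(n)[:,:,::-1])
s=bot.state();print(s['clock'],s['tcp_pos'],s['tcp_rot'],s['ft_force'])
```

```text
16.6 [ 0.42488824 -0.07327883  0.06816815] [-1.95126077e-02  9.99809093e-01 -1.41739359e-04  1.00812267e-03] [0.37766654 0.16902496 0.0859854 ]
```

View pics/side12.png

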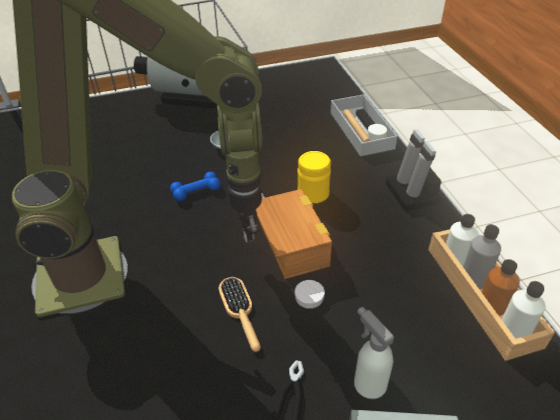

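View pics/wrist12.png

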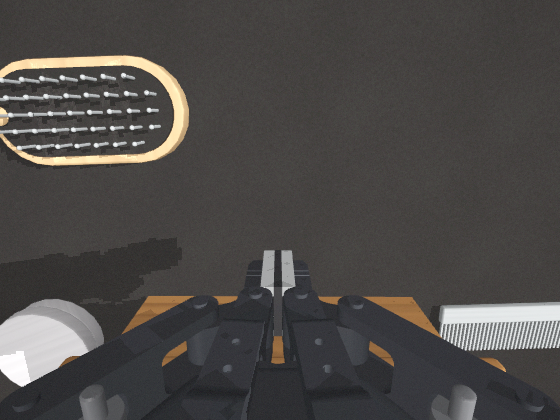

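Run:
```python
from h import *
from plant import bot
i=bot.camera_info('wrist')
print(onplane(i,[(150,297),(225,297),(335,297),(410,298)],.095).round(4))
```

```text
[[ 0.4262 -0.1264  0.095 ]
 [ 0.425  -0.0949  0.095 ]
 [ 0.4233 -0.0488  0.095 ]
 [ 0.4226 -0.0173  0.095 ]]
```

Request:
apply_moves([
  [0.0,-8,0,0,0],
  [0.0,-16,0,0,0],
  [0.0,-21,0,0,0],
  [0.0,-23,0,0,0],
  [0.0,-24,0,0,0],
  [0.0,-25,0,0,0],
])

```text
clock: 17.35
tcp_pos: [0.4478, -0.0719, 0.0672]
tcp_rot: [-0.02, 1.0, 0.0, -0.0]
ft_force: [-0.4, -0.1, -0.1]
finger_gap: -0.004
```

Request:
apply_moves([
  [0.0,-1,0,0,0],
  [0.0,-2,0,0,0],
  [0.0,-2,0,0,0],
])

```text
clock: 17.73
tcp_pos: [0.4502, -0.0719, 0.0673]
tcp_rot: [-0.02, 1.0, -0.0, 0.0]
ft_force: [-0.6, -0.4, -0.1]
finger_gap: 0.002
```

Request:
apply_moves([
  [0.0,-1,0,0,0],
  [0.0,-2,0,0,0],
  [0.0,-2,0,0,0],
])

```text
clock: 18.1
tcp_pos: [0.4508, -0.0718, 0.0671]
tcp_rot: [-0.02, 1.0, -0.0, -0.001]
ft_force: [-3.7, -1.3, 2.5]
finger_gap: -0.002
```

Request:
apply_moves([
  [0.0,-1,0,0,0],
  [0.0,-2,0,0,0],
  [0.0,-2,0,0,0],
])

```text
clock: 18.48
tcp_pos: [0.4507, -0.0718, 0.0668]
tcp_rot: [-0.019, 1.0, -0.0, -0.003]
ft_force: [-7.4, -0.7, 6.6]
finger_gap: 0.002
```

Request:
apply_moves([
  [0.0,1.5,0,-1,0],
  [0.0,1.5,0,-3,0],
  [0.0,1.5,0,-6,0],
  [0.0,1.5,0,-9,0],
  [0.0,1.3,0,-12,0],
  [0.0,1,0,-15,0],
])

```text
clock: 19.23
tcp_pos: [0.4518, -0.0717, 0.082]
tcp_rot: [-0.02, 1.0, 0.0, -0.001]
ft_force: [-4.7, -1.0, 0.0]
finger_gap: 0.0
```

```bash
cat > look.py <<'E'
from plant import bot
import cv2,sys
k=sys.argv[1]
cv2.imwrite(f"pics/side{k}.png",bot.capture('side')[:,:,::-1])
s=bot.state();print(s['clock'],s['tcp_pos'],s['ft_force'])
im=cv2.imread(f"pics/side{k}.png")[140:300,200:400];cv2.imwrite(f'pics/zs{k}.png',cv2.resize(im,None,fx=3.5,fy=3.5,interpolation=2))
E
python3 look.py 13
```

```text
19.275 [ 0.45190644 -0.07171946  0.08233685] [-5.66006036 -0.58649319 -0.33037024]
```

View pics/zs13.png

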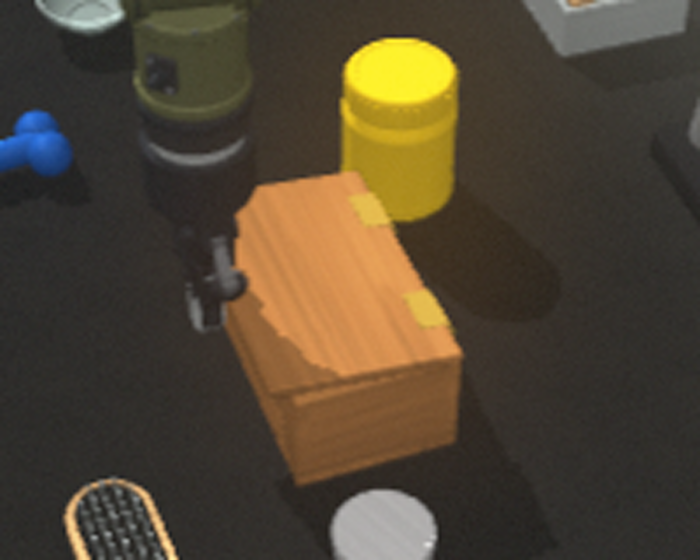

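Request:
apply_moves([
  [0.0,-0.7,0,-6,0],
  [0.0,-1.8,0,-13,0],
  [0.0,-3.3,0,-20,0],
  [0.0,-5,0,-27,0],
  [0.0,-7,0,-33.5,0],
  [0.0,-9.6,0,-40,0],
  [0.0,-12.5,0,-46.5,0],
  [0.0,-15.5,0,-53,0],
])

```text
clock: 20.27
tcp_pos: [0.4692, -0.0711, 0.136]
tcp_rot: [-0.02, 1.0, 0.0, 0.0]
ft_force: [-3.5, 1.2, 0.9]
finger_gap: 0.003
```

```bash
python3 look.py 14
```

```text
20.325 [ 0.46986698 -0.07109073  0.13679024] [-5.66488395  0.22976793  3.27240491]
```

View pics/zs14.png

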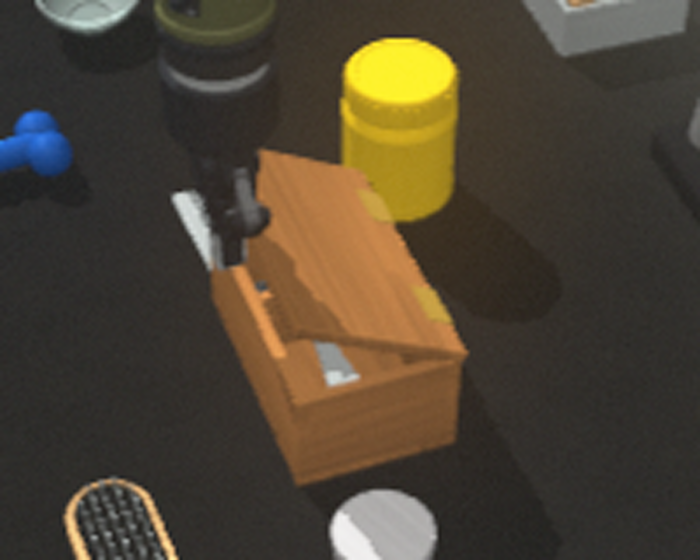

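Request:
apply_moves([
  [0.0,-2.8,0,-6,0],
  [0.0,-6.5,0,-12,0],
  [0.0,-10.6,0,-18,0],
  [0.0,-15,0,-23.5,0],
  [0.0,-19.7,0,-29,0],
  [0.0,-24.7,0,-34,0],
  [0.0,-30,0,-39,0],
  [0.0,-35.3,0,-43.5,0],
  [0.0,-41,0,-47.5,0],
  [0.0,-47,0,-51.5,0],
  [0.0,-53,0,-55,0],
])

```text
clock: 21.7
tcp_pos: [0.522, -0.0691, 0.1907]
tcp_rot: [-0.02, 1.0, -0.0, 0.0]
ft_force: [-1.5, -0.5, 2.1]
finger_gap: 0.001
```

```bash
python3 look.py 15
```

```text
21.75 [ 0.5233403  -0.06906596  0.19113767] [0.16350802 0.85546295 1.10893493]
```

View pics/zs15.png

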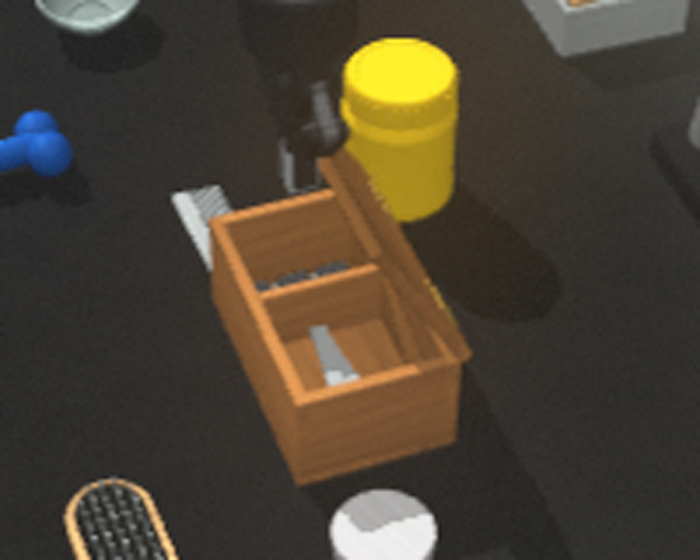

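Request:
apply_moves([
  [0.0,-6.5,0,-3.4,0],
  [0.0,-13,0,-6.4,0],
  [0.0,-19.5,0,-9,0],
  [0.0,-26.3,0,-11.5,0],
  [0.0,-33.2,0,-13.6,0],
  [0.0,-40.2,0,-15.4,0],
  [0.0,-47.2,0,-16.7,0],
  [0.0,-51,0,-17.5,0],
  [0.0,-54.5,0,-18,0],
])

```text
clock: 22.88
tcp_pos: [0.5762, -0.0669, 0.2083]
tcp_rot: [-0.02, 1.0, 0.0, -0.0]
ft_force: [-0.4, -0.3, 0.1]
finger_gap: 0.005
```

```bash
python3 look.py 16
```

```text
22.925 [ 0.57669803 -0.06687252  0.20826279] [-0.15627213  0.31888185  0.58541272]
```

View pics/zs16.png

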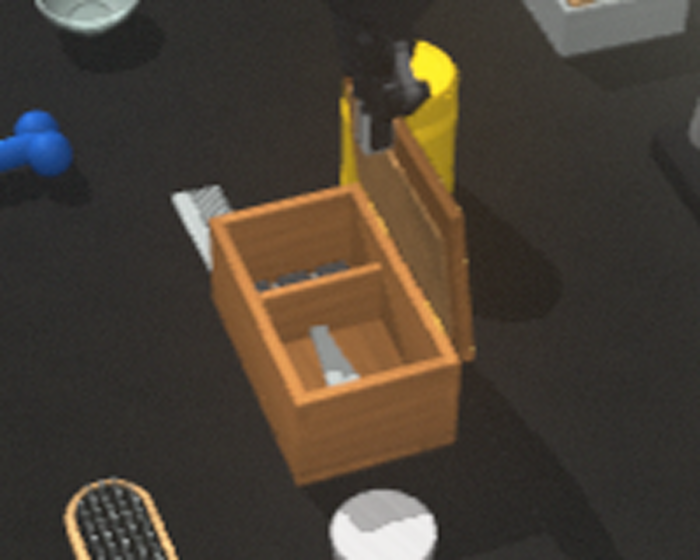

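Request:
apply_moves([
  [0.0,-3,0,-0.3,0],
  [0.0,-6,0,-0.5,0],
  [0.0,-9,0,-0.5,0],
  [0.0,-12,0,-0.5,0],
  [0.0,-15,0,-0.5,0],
  [0.0,-18,0,-0.5,0],
  [0.0,-21,0,-0.5,0],
  [0.0,-24,0,0,0],
  [0.0,-27,0,0,0],
  [0.0,-30,0,0,0],
])

```text
clock: 24.18
tcp_pos: [0.6062, -0.0658, 0.2083]
tcp_rot: [-0.02, 1.0, 0.0, -0.0]
ft_force: [0.1, 0.2, -0.5]
finger_gap: 0.001
```

```bash
python3 look.py 17
```

```text
24.225 [ 0.60658548 -0.06576482  0.20828266] [ 0.59937621 -0.10308052 -1.51633147]
```

View pics/zs17.png

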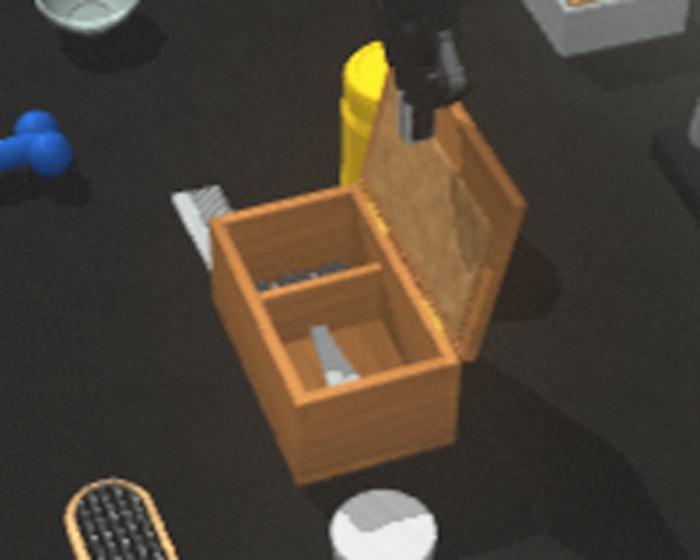

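Request:
apply_moves([
  [0.0,5,0,0,0],
  [0.0,15,0,0,0],
  [0.0,35,0,-10,0],
  [0.0,70,0,-40,0],
  [0.0,110,0,-70,0],
  [0.0,160,0,-90,0],
  [0.0,210,0,-90,0],
  [0.0,260,0,-90,0],
  [0.0,300,0,-90,0],
  [0.0,300,0,-90,0],
])

```text
clock: 25.48
tcp_pos: [0.3027, -0.0771, 0.2984]
tcp_rot: [-0.019, 1.0, -0.0, -0.0]
ft_force: [0.1, -0.2, 0.5]
finger_gap: -0.003
```

```bash
python3 look.py 18
python3 - <<'E'
from plant import bot
import cv2
cv2.imwrite('pics/top18.png',bot.capture('top')[:,:,::-1])
E
```

```text
25.525 [ 0.30481035 -0.07740927  0.29856102] [ 0.54403359  0.16156735 -0.24705003]
```

View pics/side18.png

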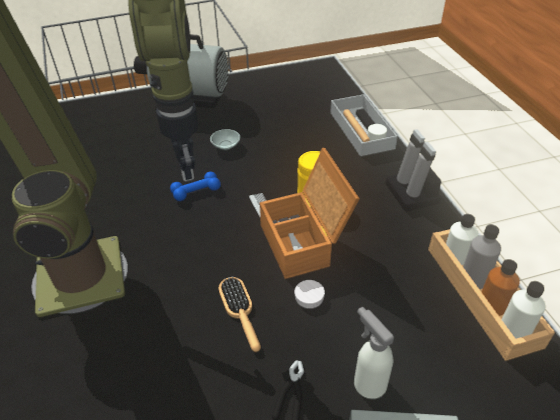

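View pics/top18.png

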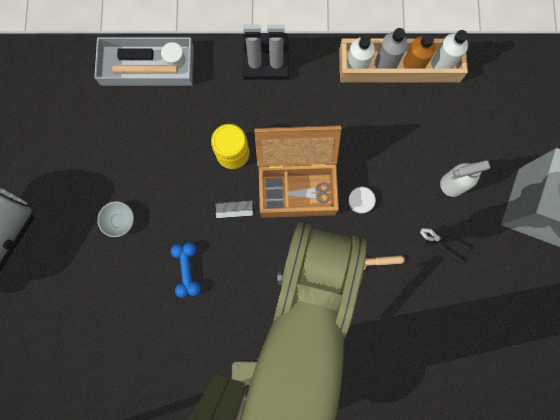

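Run:
```python
from h import *
from plant import bot
ti=bot.camera_info('top');si=bot.camera_info('side')
t0=cv2.imread('pics/top0.png');t=cv2.imread('pics/top18.png');s0=cv2.imread('pics/side0.png');s=cv2.imread('pics/side18.png')
def blob(im,roi,lo,hi):
    x0,y0,x1,y1=roi;m=cv2.inRange(cv2.cvtColor(im[y0:y1,x0:x1],cv2.COLOR_BGR2HSV),lo,hi)
    M=cv2.moments(m);return round(M['m10']/M['m00']+x0,2),round(M['m01']/M['m00']+y0,2)
m=cv2.inRange(cv2.cvtColor(t,cv2.COLOR_BGR2HSV),(23,120,100),(35,255,255));m[:, :200]=0;m[:,252:]=0;m[:110]=0;m[175:]=0
print(cv2.boundingRect(m)); x,y,w,h=cv2.boundingRect(m)
c=onplane(ti,(228.1,140.2),.122)[0];print('can',c)
a=np.radians(2.3);d=c[:2]-np.array([.5444,-.0694]);print('box frame',d@[np.cos(a),np.sin(a)],d@[-np.sin(a),np.cos(a)])
for th in (1.8,1.95,2.1):
    h=np.array([.6045,-.067]);u=np.array([np.cos(a),np.sin(a)]);v=np.array([-u[1],u[0]])
    p=[np.r_[h-u*.142*np.cos(th)+v*k,.085+.142*np.sin(th)] for k in (-.103,.103)]
    print(th,proj(ti,p).round(1).tolist(),proj(si,p).round(1).tolist())
for n,r in (('balm',(345,183,380,216)),('comb',(212,198,256,220)),('dish',(95,200,138,240))):
    print(n,blob(t0,r,(0,0,110),(180,90,255)),blob(t,r,(0,0,110),(180,90,255)))
# side box corner patches
g=lambda im:cv2.cvtColor(im,cv2.COLOR_BGR2GRAY)
tm=g(s0)[250:285,265:340];r=cv2.matchTemplate(g(s)[240:295,255:350],tm,cv2.TM_CCOEFF_NORMED);print('box side match',cv2.minMaxLoc(r)[1::2])
z=np.hstack([cv2.resize(q,None,fx=4,fy=4,interpolation=2) for q in (t[110:225,205:380],)]);cv2.imwrite('pics/zt18.png',z)
print(bot.state()['clock'])
```

```text
(211, 124, 38, 45)
can [0.66111016 0.1102486  0.122     ]
box frame 0.12382575852109887 0.17482009003369997
1.8 [[342.4, 135.7], [254.7, 138.9]] [[349.0, 198.0], [314.5, 146.5]]
1.95 [[341.6, 128.3], [254.6, 131.5]] [[357.0, 198.0], [321.9, 146.9]]
2.1 [[340.7, 121.9], [254.5, 125.1]] [[364.3, 199.1], [328.7, 148.2]]
balm (361.62, 199.48) (361.7, 199.69)
comb (233.53, 209.59) (233.5, 209.6)
dish (114.91, 218.92) (114.96, 218.93)
box side match (0.9471774697303772, (10, 10))
25.575
```

View pics/zt18.png

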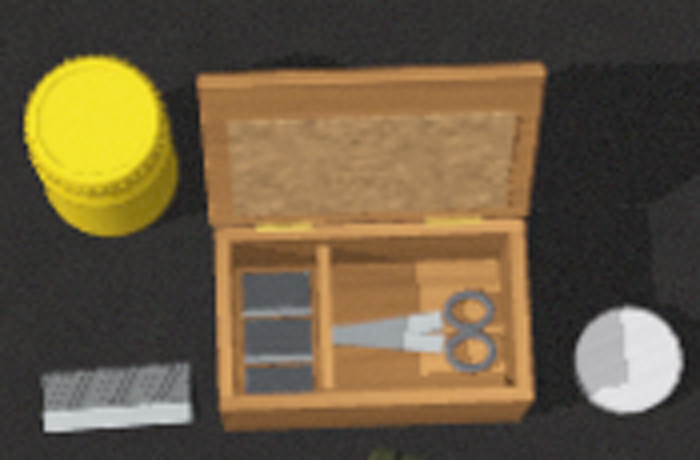

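```bash
python3 -c "
from plant import bot
print(bot.job_done(), bot.state()['clock'])"
```

```text
the job is handed in; nothing more can be done
the job is handed in; nothing more can be done
```

The box stands open with its lid resting on the hinge stop, and the yellow canister stands upright clear of its swing. I handed in at about 25.6 s, with the gripper well away from everything.

**Canister:** With the box still shut, I pushed it along the bench to the left. It now stands about 175 mm from the box's centre along the box's y, against the 150 mm needed.

**Lid:** I raised it in one smooth arc at its front edge and eased it past upright, and it settled open by itself. The free edge in the top view matches an angle of about 1.95 rad, the resting stop.

**Final checks:** By image comparison the box has not shifted by a pixel, and the balm, comb and dish are where they were. The bone, brush, spray bottle and nippers look unmoved by eye only.

**What did not go as asked or planned:**
- **Canister tilt:** My first two pushes, with the fingers apart and about 60 mm up, made it lean about 4° (the second by a similar amount). It settled back upright each time I backed off. I then pushed with the fingers nearly shut and lower, which left a steady lean of about 2° until I let go.
- **Lid contact:** The tool only points straight down, so the fingertip could not get flat under the lip. I lifted by pressing lightly against the front edge and using friction, with force peaking at about 7 N sideways.
- **Last bit of lid travel:** The lid dropped the last few tenths of a radian onto its stop under its own weight; I did not slow it.

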